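# Put a mop-frame adaptor away in the graded rack

### The job

Take the adaptor that stands alone in the front pocket of the plywood stand and put it in the narrowest slot of the metal rack that accepts its tongue, feeling gently for the right slot since the thickness cannot be told beforehand; never press hard on the rack. Leave it upright and fully home, cap resting on the rack, and leave the two adaptors in the back pockets and everything else where they are.

Things in the scene. Friction and masses are not known exactly. Their poses are not given: they have to be found in the camera images.
- adaptor_a: one of three adaptors (which stands where varies): black cap 44 x 24 x 36 mm (x, y, z), centred on a grey tongue 30 mm wide (x), 32 mm long (z). Tongue thickness (y) lies between 5 and 15 mm, differs among the three, is hidden in the stand and not known. About 80 g. Origin: centre of the tongue's lower end, z up; cap at z = 32 to 68 mm. Pinch the cap across y (24 mm) near z = 56 mm
- adaptor_b: one of three adaptors (which stands where varies): black cap 44 x 24 x 36 mm (x, y, z), centred on a grey tongue 30 mm wide (x), 32 mm long (z). Tongue thickness (y) lies between 5 and 15 mm, differs among the three, is hidden in the stand and not known. About 80 g. Origin: centre of the tongue's lower end, z up; cap at z = 32 to 68 mm. Pinch the cap across y (24 mm) near z = 56 mm
- adaptor_c: one of three adaptors (which stands where varies): black cap 44 x 24 x 36 mm (x, y, z), centred on a grey tongue 30 mm wide (x), 32 mm long (z). Tongue thickness (y) lies between 5 and 15 mm, differs among the three, is hidden in the stand and not known. About 80 g. Origin: centre of the tongue's lower end, z up; cap at z = 32 to 68 mm. Pinch the cap across y (24 mm) near z = 56 mm
- gauge_rack: graded rack, fixed foot 72 x 204 mm; origin under its centre. Its aluminium deck, top at z = 45 mm, gives 1 mm per 3 N on rubber buffers, 5 mm at most. Five sharp-edged slots in a row along y, 32 mm apart, 34 mm long (x), 39 mm deep, narrowest at +y. Its own slot is 1.6 mm wider than its tongue; the next narrower is 2.4 mm too tight, the tongue stops on it. Home: cap on the deck
- slot_1 (a point): centre of the mouth of slot 1 of the rack (3.6 mm wide), level with the rack's top; axes as the rack. The adaptor goes in with its y (thickness) along the rack y
- slot_2 (a point): centre of the mouth of slot 2 of the rack (7.6 mm wide), level with the rack's top; axes as the rack. The adaptor goes in with its y (thickness) along the rack y
- slot_3 (a point): centre of the mouth of slot 3 of the rack (11.6 mm wide), level with the rack's top; axes as the rack. The adaptor goes in with its y (thickness) along the rack y
- slot_4 (a point): centre of the mouth of slot 4 of the rack (15.6 mm wide), level with the rack's top; axes as the rack. The adaptor goes in with its y (thickness) along the rack y
- slot_5 (a point): centre of the mouth of slot 5 of the rack (19.6 mm wide), level with the rack's top; axes as the rack. The adaptor goes in with its y (thickness) along the rack y
- adaptor_stand: plywood stand, fixed, foot 165 x 132 mm, three pocket blocks 45 mm high whose 18 x 34 mm pockets hold an adaptor loosely, cap resting on top; origin under its centre, x away from the robot. One pocket stands alone in front (robot side), two side by side behind
- pocket_front (a point): centre of the mouth of the stand's single front pocket, 45 mm above the table; the adaptor to be put away stands here at the start, parallel to the stand within 0.06 rad
- scrub_brush: wooden scrub brush, 61 x 154 x 46 mm, bystander; origin under its centre
- marker: marker pen, 135 mm long, 16 mm thick, lying, bystander; origin under its centre
- spare_head_1: white spare spray head lying on its side, 215 x 97 x 22 mm, bystander; origin under its centre
- conc_small: white bottle with blue cap, 56 mm across, 190 mm tall, bystander; origin under its centre
Things that resemble listed ones, but are neither listed nor needed, are in the scene too. What is shaped like the adaptor_b but orange or purple is not meant.

How it is judged:
By the outcome, as a careful person would: the job done as asked, in the order asked, and still so for the second after the job is handed in, with the robot touching nothing.
It also fails if it takes over 53 s, if anything falls off the work surface, if the arm or the gripper's body presses on something with over 40 N, if the wrist force passes 120 N, or if a joint passes its speed limit or range.

### The arm

A 7-joint arm with a two-finger parallel gripper is mounted at the origin on a cart in front of the work surface, level with it; the furniture and walls round the work are solid. World frame = base frame: x ahead of the robot, y to its left, z up, the work surface at z = 0. Lengths are in mm, angles in rad, forces in N, time in s.
With the tool pointing down it reaches from about 350 to 900 mm from the base axis. Payload 7.2 kg.
Tool frame: the origin (TCP) lies at the very end of the fingers, on their centre line; the grasp point (between the pads) lies 19 mm behind it (arm.tcp_to_grasp is the distance from the TCP to the grasp point, in mm); z points along the fingers, y is the line along which they close (so a half turn about z gives the same grasp; the last joint's range is limited). The gripper opens to 88 mm and grips with 3 to 60 N. Pads are 20 mm wide; open, the fingers measure 115 mm over their backs; the gripper's body (75 mm by 178 mm) begins 61 mm behind the grasp point.
Start: joints at [-1.256, 0.411, -0.013, 1.596, 0.006, 1.134, -0.082], TCP at [233.459, 579.764, 222.653] pointing down, gripper open.
Joint ranges: [-2.95, 2.95], [-0.29, 1.99], [-1.47, 1.44], [0.14, 2.54], [-1.03, 4.17], [0.13, 1.85], [-2.86, 2.86]. Speed limits (rad/s): [2.39, 2.39, 3.01, 3.01, 3.14, 3.14, 3.14].

### API

Orientations are given as a rotation vector (axis times angle).
In Python, from workcell import sensors, eyes, arm gives the robot as it stands.
- The arm moves only by the shell command python3 -m handwheel 'ROWS' [FORCE]. ROWS is JSON, a list that holds one entry, the list of rows, each a list of 7 numbers: the shift along the tool's x, y, z as a fraction of full scale, then the turn, a rotation vector about the tool's x, y, z as a fraction of full scale, then the opening, from 0 (shut) to 1 (fully open). In form: [[[dx, dy, dz, wx, wy, wz, gripper], ...]]. A call has 1 to 12 rows; each row shifts and turns the commanded pose from where the row before left it, along the tool's axes as they then stand; what a row does not reach is not made up. Full scale, the value 1, is 3 cm for a shift and pi rad for a turn. A row lasts 1/10 s, in which the tool goes at most 50 mm and 8.59 degrees, less where a joint would pass 70% of its speed; a pose out of reach is approached as far as the arm can. A call with a number of a shift or a turn outside -1 to 1 is refused whole. A call with a gripper value outside its range is refused whole. The fingers move at their own pace and stop on an object; FORCE is the grip in N (left out, the last holds). Time passes only in rows, so rows that do not move let the fingers close. It gives the time, the measured TCP pose, the force, the opening and the grip force at its end, in the units of the state.
- sensors.get_obs(): the state, without advancing time (a new reading comes with each control period).
- eyes.snapshot(name): name is "scene" or "top"; returns a dict with "frame" (400x640x3 uint8, red, green, blue), "z_map" (400x640 float32, mm along the optical axis (not along the pixel's ray), 0 where there is no reading), "fov_y" (degrees; the focal length in pixels is half the picture's height over the tangent of half this angle, whatever the lens; pixels are square), "cx", "cy" (the principal point, pixels), "origin" and "attitude" of the camera in the world. Camera axes: x right, y up, looking along -z (the intrinsics and any distortion apply to the point x, -y, -z); pixel columns grow to the right and rows downward; lengths in mm; the calibration is good to about 2 mm. A picture is of the moment at which its call begins.
- arm.hand_in(): hands the job in; it is judged then, once.
The state is a dict: "time_s": time; "joint_pos": joint angles; "joint_velocities": joint speeds; "joint_efforts": joint torques, N m; "ee_pos": TCP position; "tcp_rot": TCP orientation; "ft_force": force on the tool from outside, world axes, zero at the start; "ft_torque": the same for the moment, N m; "finger_gap": finger opening in mm; "grasp_force": force on a finger pad.
Only numpy, scipy, OpenCV 4.12 (cv2) and the standard library are available. Lean on these libraries where they do the work, as an engineer would, in place of code of your own. Each camera call takes 0.05 s, during which the arm holds its last target. There are 200 camera calls.

## Working session

There is one attempt and no reset: what is moved stays moved. The work goes in short steps, Python scripts to look and compute and a shell command to move; the robot and the scene stay as the last step left them, time stands still between calls to the robot, and variables do not carry over. Pictures are saved under pics/ and viewed, at most 10 in all, crops included, and the job is handed in when it is done.

```bash
mkdir -p pics; ls; cat > h.py <<'E'
import numpy as np,cv2,pickle
from scipy.spatial.transform import Rotation as R
from workcell import sensors,eyes,arm
def snap(n,tag):
    s=eyes.snapshot(n); cv2.imwrite(f'pics/{tag}.png',s['frame'][...,::-1]); pickle.dump(s,open(f'{tag}.pkl','wb')); return s
def rot(s):
    a=np.asarray(s['attitude'],float)
    return a if a.shape==(3,3) else (R.from_rotvec(a) if a.size==3 else R.from_quat(a)).as_matrix()
def ray(s,u,v):
    f=200/np.tan(np.radians(s['fov_y'])/2)
    d=np.stack([(np.asarray(u,float)-s['cx'])/f,-(np.asarray(v,float)-s['cy'])/f,-np.ones(np.shape(u))],-1)
    return np.asarray(s['origin']),d@rot(s).T
def plane(s,u,v,z):
    o,d=ray(s,u,v); return o+d*((z-o[2])/d[...,2])[...,None]
def cloud(s):
    v,u=np.mgrid[0:400,0:640]; o,d=ray(s,u,v); return o+d*s['z_map'][...,None]
E
python3 - <<'E'
from h import *
for n in('scene','top'):
    s=snap(n,n+'0'); print({k:v for k,v in s.items() if k not in('frame','z_map')})
o=sensors.get_obs(); print(o)
E
```

```text
pics
{'fov_y': 42.81316925871904, 'cx': 317.7688923519905, 'cy': 203.4092237126737, 'origin': array([ 829.92805199, -739.80329882, 1436.36023674]), 'attitude': array([0.52014541, 0.10516935, 0.34967289])}
{'fov_y': 50.82177001965269, 'cx': 318.34133253975136, 'cy': 196.1668390214041, 'origin': array([ 198.90989356,   12.56429137, 1633.48868878]), 'attitude': array([ 0.17693426, -0.17425494, -1.59349418])}
{'time_s': 0.1, 'joint_pos': array([-1.2561926 ,  0.4118016 , -0.01269867,  1.59691234,  0.0055649 ,
        1.13430455, -0.08218116]), 'joint_velocities': array([-0.00123402, -0.00221985, -0.00026056, -0.00036293,  0.00045687,
       -0.00123052,  0.00049172]), 'joint_efforts': array([ 2.17241446e-03, -5.89093494e+01,  6.43257145e-01, -2.91708881e+01,
       -5.38192748e-02,  1.46718527e-02,  2.67275021e-05]), 'ee_pos': array([233.32076457, 579.34833485, 221.92429368]), 'tcp_rot': array([-5.97580664e-01, -3.08403593e+00,  2.16327415e-03]), 'ft_force': array([-0.49387142,  1.06447149,  0.19516773]), 'ft_torque': array([-0.01578358,  0.01305598, -0.01196924]), 'grasp_force': 0.0, 'finger_gap': 87.65183131970547}
```

View pics/scene0.png

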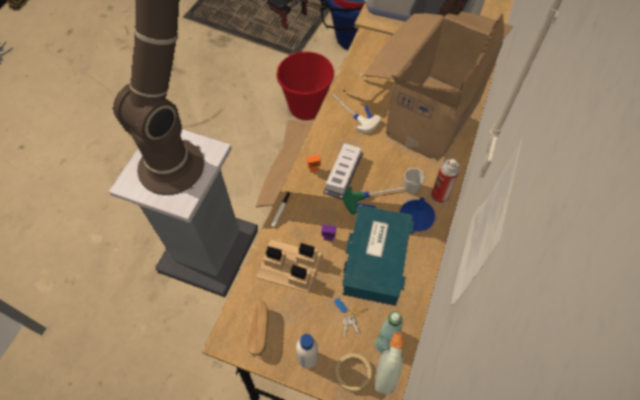

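View pics/top0.png

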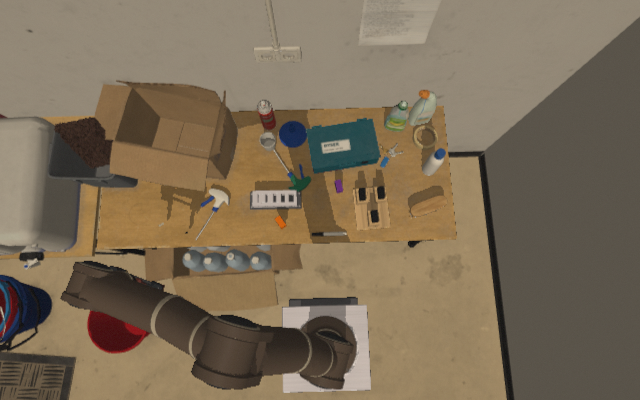

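Top view: stand around (371,208). Look-alikes are black caps at (375,216) front, (362,194) and (380,193) back, plus purple (339,186) and orange (281,222). The scene view shows the caps at (274,254), (307,250) and (299,272). I choose the one standing alone on the robot's side: top (375,216), scene (274,254). The rack is at top (276,199), scene (344,170).

```bash
python3 - <<'E'
from h import *
S=pickle.load(open('scene0.pkl','rb'));T=pickle.load(open('top0.pkl','rb'))
def crop(s,x,y,w,h,k): return cv2.resize(s['frame'][y:y+h,x:x+w,::-1],None,fx=k,fy=k,interpolation=cv2.INTER_NEAREST)
a=np.vstack([np.hstack([crop(T,345,180,50,50,6),crop(T,245,180,65,50,6)]),np.hstack([crop(S,255,235,70,50,6),crop(S,320,138,45,65,6)[:300]])[:, :690]]) 
cv2.imwrite('pics/crops.png',a); print(a.shape)
for n,s in(('top',T),('scene',S)):
    P=cloud(s)
    for nm,zr in(('caps',(60,95)),):
        g=s['frame'].max(2)<60
        m=(g&(P[...,2]>55)&(P[...,2]<100)&(P[...,0]>350)&(P[...,0]<800)&(P[...,1]<200)&(P[...,1]>-350)).astype(np.uint8)
        k,l,st,c=cv2.connectedComponentsWithStats(m)
        for i in range(1,k):
            if st[i,4]>15: print(n,c[i].round(1),st[i],np.median(P[l==i],0).round(1))
E
```

```text
(600, 690, 3)
top [364.1 162. ] [360 161   9   3  24] [ 680.7 -170.1   74.6]
top [380.6 192.2] [377 186   8  13  74] [ 558.1 -226.2   81.1]
top [361.6 193.5] [359 188   7  12  71] [ 555.4 -154.3   80. ]
top [374.1 215.5] [371 210   7  12  75] [ 471.1 -196.3   80.8]
scene [306.1 250. ] [300 244  13  13 123] [ 560.2 -164.1   78.2]
scene [273.7 253.1] [267 248  14  12 124] [ 475.7 -206.6   79.2]
scene [298.1 271.6] [291 266  15  12 132] [ 564.  -236.2   79.2]
scene [361.8 290.9] [345 287  34   9  90] [ 753.1 -221.5   65.7]
```

View pics/crops.png

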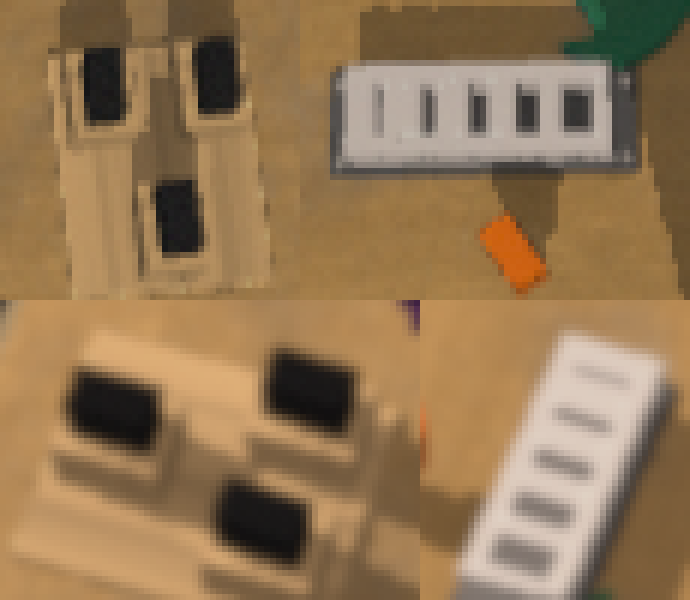

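The crops confirm the choice. The lone front cap is at top (374,215), with plywood on all sides. Rack slots run from narrow (left, +y) to wide (right, −y).

```bash
python3 - <<'E'
from h import *
S=pickle.load(open('scene0.pkl','rb'));T=pickle.load(open('top0.pkl','rb'))
K=8
def blob(s,x,y,w,h,fn):
    im=cv2.resize(s['frame'][y:y+h,x:x+w],None,fx=K,fy=K,interpolation=cv2.INTER_CUBIC).astype(int)
    m=fn(im).astype(np.uint8); c,_=cv2.findContours(m,cv2.RETR_EXTERNAL,cv2.CHAIN_APPROX_NONE)
    c=max(c,key=cv2.contourArea)[:,0].astype(float); return (c+.5)/K-.5+[x,y]
def rect(P):
    (c,(a,b),t)=cv2.minAreaRect(P[:,:2].astype(np.float32)); 
    if a<b:a,b,t=b,a,t+90
    return np.round(c,1),round(a,1),round(b,1),round((t+90)%180-90,1)
dark=lambda im:im.max(2)<85
for n,s,boxes in(('top',T,[(366,205,17,22)]),('scene',S,[(261,241,27,26)])):
    for b in boxes:
        c=blob(s,*b,dark); P=plane(s,c[:,0],c[:,1],80.5)
        print(n,rect(P))
        for yaw in (0,):
            print('x',P[:,0].min().round(1),P[:,0].max().round(1),'y',P[:,1].min().round(1),P[:,1].max().round(1))
            np.save(n+'cap.npy',P)
white=lambda im:(im.min(2)>140)
for n,s,b in(('top',T,(247,183,58,32)),('scene',S,(322,138,42,62))):
    c=blob(s,*b,white); P=plane(s,c[:,0],c[:,1],45.); print('deck',n,rect(P), c.min(0),c.max(0))
    Pc=cloud(s); u,v=c.mean(0).astype(int); q=Pc[v-8:v+8,u-5:u+5].reshape(-1,3); print(' deck z',np.percentile(q[:,2],[10,50,90]).round(1))
# stand foot/wood yaw: depth-based
for n,s in(('top',T),('scene',S)):
    Pc=cloud(s); m=((Pc[...,2]>36)&(Pc[...,2]<95)&(Pc[...,0]>420)&(Pc[...,0]<620)&(Pc[...,1]>-290)&(Pc[...,1]<-110))
    q=Pc[m]; print('stand',n,rect(q), np.percentile(q[:,2],[10,30,50,70,90]).round(1))
o=sensors.get_obs(); M=R.from_rotvec(o['tcp_rot']).as_matrix(); print(M.round(3))
E
```

```text
top (array([ 470.2, -196.5]), 48.2, 27.8, 3.1)
x 445.9 494.0 y -210.9 -181.9
scene (array([ 476.6, -207.1]), 47.6, 32.7, 3.2)
x 452.1 500.9 y -222.7 -190.2
deck top (array([555.7, 181.8]), 171.1, 63.1, 89.1) [251.9375 190.1875] [296.0625 206.4375]
 deck z [10.6 45.  49.9]
deck scene (array([557.7, 180.7]), 176.2, 62.6, 89.4) [326.0625 143.1875] [360.0625 187.4375]
 deck z [35.5 43.  48.7]
stand top (array([ 514.2, -196.5]), 146.0, 114.4, 4.3) [42.9 47.4 65.5 79.8 84.4]
stand scene (array([ 515. , -198.1]), 147.0, 114.9, 3.5) [42.  47.  64.6 78.3 82.3]
[[-0.928  0.374 -0.   ]
 [ 0.374  0.928 -0.001]
 [-0.    -0.001 -1.   ]]
```

```bash
python3 -m handwheel '[[[-0.4,-0.5,0,0,0,0,1],[-0.78,-0.96,0,0,0,0,1],[-0.78,-0.96,0,0,0,0,1],[-0.78,-0.96,0,0,0,0,1],[-0.78,-0.96,0,0,0,0,1],[-0.78,-0.96,0,0,0,0,1],[-0.78,-0.96,0,0,0,0,1],[-0.78,-0.96,0,0,0,0,1],[-0.78,-0.96,0,0,0,0,1],[-0.78,-0.96,0,0,0,0,1],[-0.78,-0.96,0,0,0,0,1],[-0.78,-0.96,0,0,0,0,1]]]' 20
```

```text
time_s: 1.3
ee_pos: [359.5, 169.8, 222.6]
tcp_rot: [-0.597, -3.084, -0.0]
ft_force: [0.8, 0.0, -0.0]
finger_gap: 87.8
grasp_force: 0.0
```

```bash
python3 -m handwheel '[[[-0.78,-0.96,0,0,0,0,1],[-0.78,-0.96,0,0,0,0,1],[-0.78,-0.96,0,0,0,0,1],[-0.78,-0.96,0,0,0,0,1],[-0.78,-0.96,0,0,0,0,1],[-0.78,-0.96,0,0,0,0,1],[-0.78,-0.96,0,0,0,0,1],[-0.78,-0.96,0,0,0,0,1],[-0.78,-0.96,0,0,0,0,1],[0,0,0.5,0,0,-0.0467,1],[0,0,0.5,0,0,-0.0467,1],[0,0,0.5,0,0,-0.0467,1]]]'
```

```text
time_s: 2.5
ee_pos: [457.7, -148.0, 176.8]
tcp_rot: [0.098, -3.14, -0.0]
ft_force: [0.8, 0.2, 0.2]
finger_gap: 87.7
grasp_force: 0.0
```

```bash
cat > d.py <<'E'
import sys
from h import *
# python3 d.py x y z yawdeg(tool y heading): shift in tool units
o=sensors.get_obs(); M=R.from_rotvec(o['tcp_rot']).as_matrix()
t=np.array([float(a) for a in sys.argv[1:4]]); y=np.degrees(np.arctan2(M[1,1],M[0,1]))
print('t',o['time_s'],'pos',o['ee_pos'].round(2),'yaw',y.round(2),'tilt',M[:2,2].round(4),'F',o['ft_force'].round(2),'gap',o['finger_gap'].round(2))
print('shift units',((t-o['ee_pos'])@M/30).round(3),'turn z',round(-np.radians(float(sys.argv[4])-y)/np.pi,4))
E
python3 d.py 473 -200.5 50 93.2
```

```text
Traceback (most recent call last):
  File "d.py", line 6, in <module>
    print('t',o['time_s'],'pos',o['ee_pos'].round(2),'yaw',y.round(2),'tilt',M[:2,2].round(4),'F',o['ft_force'].round(2),'gap',o['finger_gap'].round(2))
                                                                                                                               ^^^^^^^^^^^^^^^^^^^^^
AttributeError: 'float' object has no attribute 'round'
```

```bash
sed -i "s/o\['finger_gap'\].round(2)/round(o['finger_gap'],2)/" d.py; python3 d.py 473 -200.5 50 93.2
```

```text
t 2.5 pos [ 457.74 -148.    176.81] yaw 93.59 tilt [-0.0005  0.    ] F [0.8  0.16 0.16] gap 87.71
shift units [-0.4   -1.779  4.227] turn z 0.0022
```

Cap top is at about 81 in both views (depth). I'll align, then descend to TCP z = 50.

```bash
python3 -m handwheel '[[[-0.2,-0.89,0,0,0,0.002,1],[-0.2,-0.89,0,0,0,0,1],[0,0,0.7,0,0,0,1],[0,0,0.5,0,0,0,1],[0,0,0,0,0,0,1]]]'; python3 d.py 473 -200.5 50 93.2; python3 - <<'E'
from h import *
s=snap('top','top1');t=snap('scene','scene1')
a=np.hstack([cv2.resize(s['frame'][170:240,330:410,::-1],None,fx=5,fy=5),cv2.resize(t['frame'][220:290,240:320,::-1],None,fx=5,fy=5)])
cv2.imwrite('pics/pre.png',a)
E
```

```text
time_s: 3.0
ee_pos: [471.4, -200.1, 139.8]
tcp_rot: [0.08, -3.137, -0.001]
ft_force: [-0.3, -0.2, 0.8]
finger_gap: 88.0
grasp_force: 0.0
t 3.0 pos [ 471.41 -200.07  139.76] yaw 92.9 tilt [-0.0039  0.0007] F [-0.34 -0.25  0.77] gap 87.96
shift units [-0.064 -0.02   2.992] turn z -0.0016
```

View pics/pre.png

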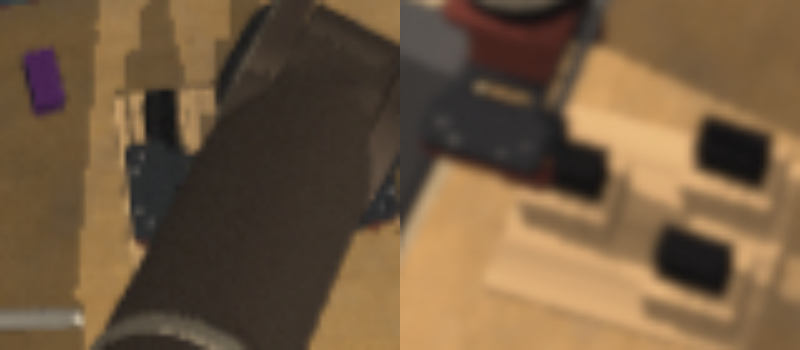

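The gripper is over the front cap, which shows under its edge at crop (590,170) on the right. Both back caps are clear of it, so I'll descend and close gently.

```bash
python3 -m handwheel '[[[-0.064,-0.02,0.6,0,0,-0.0016,1],[0,0,0.8,0,0,0,1],[0,0,0.8,0,0,0,1],[0,0,0.6,0,0,0,1],[0,0,0.2,0,0,0,1],[0,0,0,0,0,0,0.5],[0,0,0,0,0,0,0.3],[0,0,0,0,0,0,0.2],[0,0,0,0,0,0,0.2]]]' 8; python3 d.py 473 -200.5 50 93.2
```

```text
time_s: 4.0
ee_pos: [475.4, -201.0, 52.5]
tcp_rot: [-0.088, 3.139, -0.0]
ft_force: [-0.2, 0.4, 0.3]
finger_gap: 59.3
grasp_force: 0.0
t 4.0 pos [ 475.39 -201.03   52.5 ] yaw 93.22 tilt [ 0.0015 -0.0002] F [-0.24  0.42  0.32] gap 59.25
shift units [0.079 0.022 0.083] turn z 0.0001
```

```bash
python3 -m handwheel '[[[0,0,0,0,0,0,0.1],[0,0,0,0,0,0,0],[0,0,0,0,0,0,0],[0,0,0,0,0,0,0],[0,0,0,0,0,0,0],[0,0,0,0,0,0,0]]]' 8; python3 d.py 473 -200.5 50 93.2
```

```text
time_s: 4.6
ee_pos: [474.8, -200.9, 51.7]
tcp_rot: [0.088, -3.14, -0.0]
ft_force: [0.4, 0.5, 0.3]
finger_gap: 23.9
grasp_force: 8.0
t 4.6 pos [ 474.82 -200.88   51.65] yaw 93.22 tilt [-0.      0.0001] F [0.4  0.54 0.29] gap 23.88
shift units [0.06  0.016 0.055] turn z 0.0001
```

```bash
python3 -m handwheel '[[[0,0,0,0,0,0,0],[0,0,0,0,0,0,0],[0,0,-0.2,0,0,0,0],[0,0,-0.5,0,0,0,0],[0,0,-0.8,0,0,0,0],[0,0,-0.8,0,0,0,0],[0,0,-0.8,0,0,0,0],[0,0,-0.4,0,0,0,0],[0,0,0,0,0,0,0],[0,0,0,0,0,0,0]]]' 35; python3 d.py 556.5 117.2 157 90
```

```text
time_s: 5.6
ee_pos: [474.5, -200.6, 156.1]
tcp_rot: [0.089, -3.14, -0.001]
ft_force: [-0.1, -0.2, -1.1]
finger_gap: 23.6
grasp_force: 35.0
t 5.6 pos [ 474.53 -200.61  156.09] yaw 93.23 tilt [-0.0003  0.0004] F [-0.14 -0.15 -1.15] gap 23.61
shift units [-3.325 10.423 -0.027] turn z 0.0179
```

```bash
python3 - <<'E'
from h import *
s=snap('top','top2');t=snap('scene','scene2')
a=np.hstack([cv2.resize(s['frame'][170:240,330:410,::-1],None,fx=5,fy=5),cv2.resize(t['frame'][220:290,240:320,::-1],None,fx=5,fy=5)])
cv2.imwrite('pics/lift.png',a)
# rack slots, from start frames
S=pickle.load(open('scene0.pkl','rb'));T=pickle.load(open('top0.pkl','rb'))
K=8
for n,s,(x,y,w,h) in(('top',T,(247,183,60,32)),('scene',S,(322,138,46,68))):
    im=cv2.resize(s['frame'][y:y+h,x:x+w],None,fx=K,fy=K,interpolation=cv2.INTER_CUBIC).astype(np.uint8).min(2)
    m=(im<145).astype(np.uint8); c,hi=cv2.findContours(m,cv2.RETR_CCOMP,cv2.CHAIN_APPROX_NONE)
    # slots = dark blobs enclosed by white deck
    for k in c:
        A=cv2.contourArea(k)/K/K
        if 2<A<90:
            p=(k[:,0]+.5)/K-.5+[x,y]; P=plane(s,p[:,0],p[:,1],45.); r=cv2.minAreaRect(P[:,:2].astype(np.float32)); print(n,round(A,1),np.round(r[0],1),np.round(r[1],1),round(r[2],1), p.mean(0).round(1))
E
```

```text
top 13.3 [558.9 244.9] [32.8  7.3] 0.1 [257.6 197.9]
top 23.0 [557.7 212.7] [11.6 34.3] 89.9 [265.8 197.9]
top 45.8 [556. 117.] [22.3 33.9] 89.1 [290.7 197.7]
top 30.0 [558. 181.] [15.  35.9] 89.6 [274.  197.9]
top 37.4 [557.2 148.9] [17.4 36.4] 89.5 [282.3 197.8]
scene 38.8 [556.5 117. ] [16.9 32. ] 88.6 [336.6 180.2]
scene 28.2 [557.2 148.9] [13.3 31.1] 89.5 [340.1 172.5]
scene 17.2 [557.5 180.9] [ 9.1 29.3] 88.9 [343.4 165. ]
scene 4.9 [557.7 212.8] [ 3.8 23.5] 87.9 [346.6 157.5]
```

View pics/lift.png

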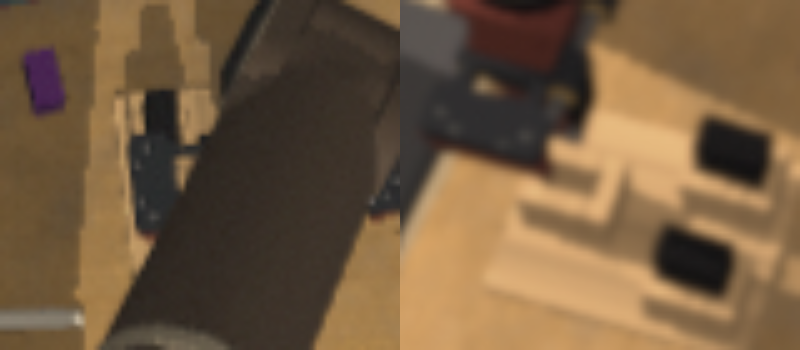

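The lift picture shows the front pocket empty at right crop (580,175), with both back caps in place at (730,150) and (695,260). The slot centres agree between the two views to within about 1 mm. Tongues can be about 6, 10 or 14 mm (own slot minus 1.6). I'll enter slot 5, which takes any of them, feel both walls gently to get thickness and the exact slot position, then go to the right slot.

```bash
python3 -m handwheel '[[[-0.15,0.45,0,0,0,0,0],[-0.3,0.91,0,0,0,0,0],[-0.3,0.91,0,0,0,0,0],[-0.3,0.91,0,0,0,0,0],[-0.3,0.91,0,0,0,0,0],[-0.3,0.91,0,0,0,0,0],[-0.3,0.91,0,0,0,0,0],[-0.3,0.91,0,0,0,0,0],[-0.3,0.91,0,0,0,0,0],[-0.3,0.91,0,0,0,0,0],[-0.3,0.91,0,0,0,0,0],[-0.22,0.86,0,0,0,0.0224,0]]]' 35; python3 -m handwheel '[[[0,0,0.4,0,0,0,0],[0,0,0.4,0,0,0,0],[0,0,0.4,0,0,0,0],[0,0,0.3,0,0,0,0],[0,0,0,0,0,0,0],[0,0,0,0,0,0,0]]]'; python3 d.py 558 117.2 89 89.2
```

```text
time_s: 6.9
ee_pos: [558.0, 117.7, 155.3]
tcp_rot: [-0.023, -3.14, 0.001]
ft_force: [0.7, -0.8, -1.1]
finger_gap: 23.6
grasp_force: 35.0
time_s: 7.5
ee_pos: [558.2, 115.8, 111.5]
tcp_rot: [-0.024, -3.141, 0.0]
ft_force: [-1.2, -0.7, -0.2]
finger_gap: 24.1
grasp_force: 35.0
t 7.5 pos [558.24 115.79 111.54] yaw 89.12 tilt [-0.0003 -0.0003] F [-1.19 -0.68 -0.17] gap 24.08
shift units [0.009 0.047 0.751] turn z -0.0004
```

```bash
python3 -m handwheel '[[[0.009,0.047,0,0,0,0,0],[0,0,0.3,0,0,0,0],[0,0,0.15,0,0,0,0],[0,0,0,0,0,0,0],[0,0,0,0,0,0,0]]]'; python3 d.py 558 117.2 75 89.2; python3 - <<'E'
from h import *
s=snap('top','top3');t=snap('scene','scene3')
a=np.hstack([cv2.resize(s['frame'][170:230,245:315,::-1],None,fx=5,fy=5),cv2.resize(t['frame'][140:200,310:380,::-1],None,fx=6,fy=6)[:300]])
cv2.imwrite('pics/over5.png',a)
E
```

```text
time_s: 8.0
ee_pos: [557.9, 117.9, 98.0]
tcp_rot: [-0.022, -3.141, 0.0]
ft_force: [0.3, 0.1, -0.9]
finger_gap: 23.7
grasp_force: 35.0
t 8.0 pos [557.87 117.91  97.95] yaw 89.18 tilt [-0.0004 -0.0002] F [ 0.32  0.05 -0.88] gap 23.74
shift units [-0.005 -0.024  0.765] turn z -0.0001
```

View pics/over5.png

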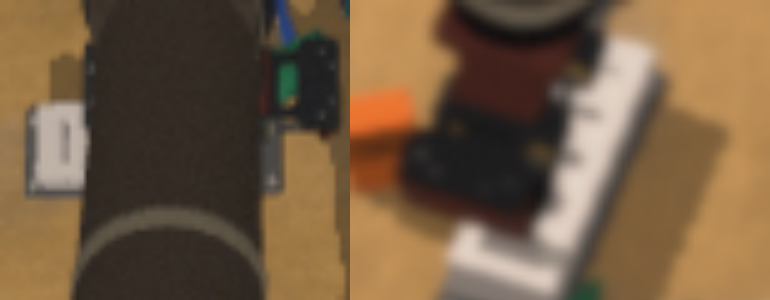

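The arm hides the tongue over the rack and only slot 5's end shows, at right crop (480,240). From here I go by touch, in small steps.

```bash
python3 -m handwheel '[[[0,-0.024,0.2,0,0,0,0],[0,0,0.1,0,0,0,0],[0,0,0.08,0,0,0,0],[0,0,0.05,0,0,0,0],[0,0,0.05,0,0,0,0],[0,0,0,0,0,0,0]]]'; python3 d.py 558 117.2 75 89.2
```

```text
time_s: 8.7
ee_pos: [558.0, 117.2, 83.6]
tcp_rot: [-0.022, -3.141, 0.0]
ft_force: [-0.3, 0.0, -0.6]
finger_gap: 23.9
grasp_force: 35.0
t 8.7 pos [558.   117.23  83.64] yaw 89.18 tilt [-0.0001 -0.0001] F [-0.33  0.03 -0.63] gap 23.89
shift units [-0.    -0.001  0.288] turn z -0.0001
```

```bash
python3 -m handwheel '[[[0,0,0.08,0,0,0,0],[0,0,0.06,0,0,0,0],[0,0,0,0,0,0,0]]]'; python3 d.py 558 117.2 75 89.2
```

```text
time_s: 9.0
ee_pos: [558.3, 117.2, 80.1]
tcp_rot: [0.022, 3.141, 0.001]
ft_force: [-1.9, -0.9, 9.0]
finger_gap: 23.6
grasp_force: 35.0
t 9.0 pos [558.28 117.25  80.15] yaw 89.18 tilt [0.0006 0.0004] F [-1.92 -0.91  9.  ] gap 23.59
shift units [ 0.009 -0.002  0.172] turn z -0.0001
```

```bash
python3 -c "
from h import *
o=sensors.get_obs();print(o['ft_torque'],o['ft_force'])"; python3 -m handwheel '[[[0,0,-0.1,0,0,0,0],[0,0,-0.12,0,0,0,0],[0,0,0,0,0,0,0]]]'; python3 d.py 558 117.2 75 89.2;python3 -c "
from h import *
o=sensors.get_obs();print(o['ft_torque'],o['ft_force'])"
```

```text
[-0.05756217  0.68156864 -0.03484423] [-1.91671427 -0.91413652  8.99825187]
time_s: 9.3
ee_pos: [558.2, 117.3, 86.5]
tcp_rot: [0.022, 3.141, 0.0]
ft_force: [0.3, 0.3, -0.4]
finger_gap: 24.0
grasp_force: 35.0
t 9.3 pos [558.23 117.35  86.48] yaw 89.18 tilt [0.0007 0.0003] F [ 0.32  0.31 -0.45] gap 23.95
shift units [ 0.008 -0.005  0.383] turn z -0.0001
[ 0.00806488  0.05013789 -0.0258743 ] [ 0.31908244  0.3149896  -0.44513573]
```

Light contact (9 N) with a moment that puts it at the −x end of the tongue. I'll shift +x by about 1.7 mm and feel again.

```bash
python3 -m handwheel '[[[-0.05,0,0,0,0,0,0],[0,0,0.05,0,0,0,0],[0,0,0.07,0,0,0,0],[0,0,0.02,0,0,0,0],[0,0,0,0,0,0,0]]]'; python3 d.py 558 117.2 75 89.2;python3 -c "
from h import *
o=sensors.get_obs();print(o['ft_torque'],o['ft_force'])"
```

```text
time_s: 9.8
ee_pos: [559.3, 117.2, 81.6]
tcp_rot: [-0.022, -3.141, 0.0]
ft_force: [0.4, 0.3, -1.1]
finger_gap: 23.9
grasp_force: 35.0
t 9.8 pos [559.26 117.21  81.62] yaw 89.19 tilt [-0.0005 -0.0002] F [ 0.42  0.33 -1.11] gap 23.93
shift units [ 0.042 -0.001  0.221] turn z -0.0001
[0.04855577 0.0023093  0.01065287] [ 0.41738579  0.32784613 -1.10514904]
```

```bash
python3 -m handwheel '[[[0,0,0.06,0,0,0,0],[0,0,0.06,0,0,0,0],[0,0,0.06,0,0,0,0],[0,0,0,0,0,0,0],[0,0,0,0,0,0,0]]]'; python3 d.py 558 117.2 75 89.2;python3 -c "
from h import *
o=sensors.get_obs();print(o['ft_torque'],o['ft_force'])"
```

```text
time_s: 10.3
ee_pos: [559.5, 117.2, 76.5]
tcp_rot: [-0.022, -3.141, 0.0]
ft_force: [-0.4, -0.2, -0.2]
finger_gap: 23.7
grasp_force: 35.0
t 10.3 pos [559.45 117.21  76.48] yaw 89.18 tilt [-0.0001 -0.    ] F [-0.42 -0.23 -0.17] gap 23.69
shift units [ 0.048 -0.001  0.049] turn z -0.0001
[ 0.0274569  -0.03192524  0.00573072] [-0.41632417 -0.23011972 -0.16929696]
```

In slot 5. Feeling the +y wall.

```bash
python3 -m handwheel '[[[0,0.05,0,0,0,0,0],[0,0.05,0,0,0,0,0],[0,0.02,0,0,0,0,0],[0,0,0,0,0,0,0]]]'; python3 -c "
from h import *
o=sensors.get_obs();print(o['ft_torque'],o['ft_force'],o['ee_pos'])"
```

```text
time_s: 10.7
ee_pos: [559.6, 119.6, 76.6]
tcp_rot: [0.024, 3.141, -0.002]
ft_force: [0.6, -3.9, 0.1]
finger_gap: 23.7
grasp_force: 35.0
[-1.37268445  0.01375519  0.08973892] [ 0.62852533 -3.93500973  0.14970527] [559.60401292 119.56896781  76.59743389]
```

```bash
python3 -m handwheel '[[[0,0,0,0,0,0,0]]]'; python3 -m handwheel '[[[0,-0.08,0,0,0,0,0],[0,-0.08,0,0,0,0,0],[0,-0.06,0,0,0,0,0],[0,0,0,0,0,0,0],[0,0,0,0,0,0,0]]]'; python3 -c "
from h import *
o=sensors.get_obs();print(o['ft_torque'],o['ft_force'],o['ee_pos'])"
```

```text
time_s: 10.8
ee_pos: [559.6, 119.5, 76.6]
tcp_rot: [0.024, 3.141, -0.002]
ft_force: [-0.5, -6.2, -0.3]
finger_gap: 23.9
grasp_force: 35.0
time_s: 11.3
ee_pos: [559.4, 114.5, 76.6]
tcp_rot: [0.022, 3.141, 0.001]
ft_force: [-0.5, 1.0, -1.4]
finger_gap: 23.6
grasp_force: 35.0
[-0.00950888  0.0158229  -0.0634828 ] [-0.46473538  1.0108883  -1.44477902] [559.43497415 114.48060956  76.57841132]
```

```bash
python3 -m handwheel '[[[0,-0.05,0,0,0,0,0],[0,0,0,0,0,0,0],[0,0,0,0,0,0,0]]]';  python3 -m handwheel '[[[0,-0.04,0,0,0,0,0],[0,0,0,0,0,0,0],[0,0,0,0,0,0,0]]]'; python3 -c "
from h import *
o=sensors.get_obs();print(o['ft_torque'],o['ft_force'],o['ee_pos'])"
```

```text
time_s: 11.6
ee_pos: [559.4, 113.7, 76.6]
tcp_rot: [0.021, 3.141, 0.001]
ft_force: [0.3, 3.8, -1.4]
finger_gap: 23.9
grasp_force: 35.0
time_s: 11.9
ee_pos: [559.4, 113.6, 76.6]
tcp_rot: [0.02, 3.141, 0.003]
ft_force: [0.1, 6.5, -1.7]
finger_gap: 23.7
grasp_force: 35.0
[ 1.90193477 -0.04766884  0.0821689 ] [ 0.10364123  6.50253617 -1.70487337] [559.35845593 113.5784292   76.56141224]
```

Play is about 5.9 mm, so the tongue is about 14 mm and slot 4 (15.6) is the one. Slot 5's centre is at tool y ≈ 116.55. Feeling +x as well.

```bash
python3 d.py 559.7 116.55 76.5 89.2; python3 -m handwheel '[[[0,0.15,0,0,0,0,0],[-0.03,0,0,0,0,0,0],[-0.03,0,0,0,0,0,0],[0,0,0,0,0,0,0],[0,0,0,0,0,0,0]]]';python3 d.py 559.7 116.55 76.5 89.2; python3 -m handwheel '[[[-0.04,0,0,0,0,0,0],[0,0,0,0,0,0,0],[0,0,0,0,0,0,0]]]'; python3 d.py 559.7 116.55 76.5 89.2
```

```text
t 11.9 pos [559.36 113.58  76.56] yaw 89.26 tilt [0.0002 0.0021] F [ 0.1  6.5 -1.7] gap 23.71
shift units [-0.01   0.099  0.002] turn z 0.0003
time_s: 12.4
ee_pos: [561.3, 115.5, 76.5]
tcp_rot: [-0.023, -3.141, 0.001]
ft_force: [-0.6, 0.4, -1.2]
finger_gap: 23.8
grasp_force: 35.0
t 12.4 pos [561.28 115.49  76.52] yaw 89.15 tilt [-0.0001 -0.0003] F [-0.61  0.41 -1.18] gap 23.83
shift units [0.053 0.035 0.001] turn z -0.0003
time_s: 12.7
ee_pos: [562.5, 115.9, 76.5]
tcp_rot: [0.022, 3.141, -0.0]
ft_force: [0.3, -0.5, -1.5]
finger_gap: 23.9
grasp_force: 35.0
t 12.7 pos [562.5  115.95  76.54] yaw 89.18 tilt [ 0. -0.] F [ 0.29 -0.52 -1.52] gap 23.86
shift units [0.093 0.019 0.001] turn z -0.0001
```

```bash
python3 -m handwheel '[[[0.04,0,-0.15,0,0,0,0],[0,0,-0.3,0,0,0,0],[0,0.36,0,0,0,0,0],[0,0.36,0,0,0,0,0],[0,0.36,0,0,0,0,0],[0,0,0,0,0,0,0],[0,0,0,0,0,0,0]]]';python3 d.py 561.5 148.5 85 89.15
```

```text
time_s: 13.4
ee_pos: [561.5, 148.9, 89.7]
tcp_rot: [-0.02, -3.141, 0.001]
ft_force: [0.3, -0.1, -1.3]
finger_gap: 24.0
grasp_force: 35.0
t 13.4 pos [561.45 148.94  89.73] yaw 89.26 tilt [-0.0004 -0.0003] F [ 0.26 -0.08 -1.31] gap 23.95
shift units [-0.002 -0.015  0.158] turn z 0.0006
```

```bash
python3 -m handwheel '[[[0,-0.013,0.1,0,0,0.0005,0],[0,0,0.07,0,0,0,0],[0,0,0.05,0,0,0,0],[0,0,0.03,0,0,0,0],[0,0,0.02,0,0,0,0],[0,0,0,0,0,0,0]]]';python3 d.py 561.5 148.5 85 89.15
```

```text
time_s: 14.0
ee_pos: [561.7, 147.6, 82.1]
tcp_rot: [-0.026, -3.141, 0.0]
ft_force: [-1.5, -2.0, 3.2]
finger_gap: 23.8
grasp_force: 35.0
t 14.0 pos [561.74 147.56  82.12] yaw 89.07 tilt [-0.     -0.0002] F [-1.53 -2.    3.16] gap 23.77
shift units [ 0.009  0.031 -0.096] turn z -0.0005
```

```bash
python3 -m handwheel '[[[0,0,-0.02,0,0,0,0],[0,0,0,0,0,0,0]]]' >/dev/null; python3 -c "
from h import *
o=sensors.get_obs();print(o['ft_torque'],o['ft_force'],o['ee_pos'])"; python3 -m handwheel '[[[0,0.02,0,0,0,0,0],[0,0,0.01,0,0,0,0],[0,0,0,0,0,0,0]]]' >/dev/null; python3 -c "
from h import *
o=sensors.get_obs();print(o['ft_torque'],o['ft_force'],o['ee_pos'])"
```

```text
[ 0.03351358 -0.02881685  0.0387404 ] [ 0.27024876  0.63971179 -1.26451342] [561.77956836 148.32594305  82.49949844]
[ 0.01525124 -0.00165773  0.00620872] [ 0.826451   -0.41042311 -1.77529118] [561.65814047 148.73805227  82.11807195]
```

```bash
python3 -m handwheel '[[[0,0,0.04,0,0,0,0],[0,0,0.04,0,0,0,0],[0,0,0,0,0,0,0]]]' >/dev/null; python3 -c "
from h import *
o=sensors.get_obs();print(o['time_s'],o['ft_torque'],o['ft_force'],o['ee_pos'])"
```

```text
14.8 [ 0.03529899 -0.03638372  0.01819745] [0.21423182 0.6813943  0.06335225] [561.58370777 148.57226153  79.59726865]
```

In slot 4 with no force. Continue down in steps.

```bash
python3 -m handwheel '[[[0,0,0.1,0,0,0,0],[0,0,0.1,0,0,0,0],[0,0,0.1,0,0,0,0],[0,0,0,0,0,0,0]]]' >/dev/null; python3 -c "
from h import *
o=sensors.get_obs();print(o['time_s'],o['ft_torque'],o['ft_force'],o['ee_pos'])"
```

```text
15.2 [ 0.02486641 -0.0243815   0.01428154] [ 0.45868479 -0.59532639 -0.70822522] [561.3608539  148.49292614  70.24138814]
```

```bash
python3 -m handwheel '[[[0,0,0.1,0,0,0,0],[0,0,0.1,0,0,0,0],[0,0,0.1,0,0,0,0],[0,0,0,0,0,0,0]]]' >/dev/null; python3 -c "
from h import *
o=sensors.get_obs();print(o['time_s'],o['ft_torque'],o['ft_force'],o['ee_pos'])"
```

```text
15.6 [ 0.0088398  -0.00980503  0.01284186] [-0.11952825 -0.03593104 -1.18465638] [561.41213917 148.52776097  61.34180131]
```

```bash
python3 -m handwheel '[[[0,0,0.1,0,0,0,0],[0,0,0.1,0,0,0,0],[0,0,0.05,0,0,0,0],[0,0,0,0,0,0,0]]]' >/dev/null; python3 -c "
from h import *
o=sensors.get_obs();print(o['time_s'],o['ft_torque'],o['ft_force'],o['ee_pos'])"
```

```text
16.0 [ 0.04527349 -0.02576394 -0.04370794] [ 0.0418897  -0.0589016  -2.22209385] [561.56009898 148.55791205  54.04172625]
```

```bash
python3 -m handwheel '[[[0,0,0.04,0,0,0,0],[0,0,0.03,0,0,0,0],[0,0,0,0,0,0,0]]]' >/dev/null; python3 -c "
from h import *
o=sensors.get_obs();print(o['time_s'],o['ft_torque'],o['ft_force'],o['ee_pos'])"
```

```text
16.3 [ 0.0418278   0.03370253 -0.00474068] [-0.11883997  0.11139581 -1.49597853] [561.67508951 148.58183172  52.16156835]
```

```bash
python3 -m handwheel '[[[0,0,0.03,0,0,0,0],[0,0,0,0,0,0,0],[0,0,0,0,0,0,0]]]' >/dev/null; python3 -c "
from h import *
o=sensors.get_obs();print(o['time_s'],o['ft_torque'],o['ft_force'],o['ee_pos'])"
```

```text
16.6 [0.05600629 0.03733892 0.03199761] [-0.32997419  0.28189467  1.03049236] [561.82056149 148.62839007  51.48269689]
```

Cap contact at about 2 N, at the expected height. Release and retreat.

```bash
python3 -m handwheel '[[[0,0,0,0,0,0,0.32],[0,0,0,0,0,0,0.4],[0,0,0,0,0,0,0.6],[0,0,0,0,0,0,0.6],[0,0,0,0,0,0,0.6],[0,0,-0.3,0,0,0,0.6],[0,0,-0.7,0,0,0,0.6],[0,0,-1,0,0,0,0.6],[0,0,-1,0,0,0,0.6],[0,0,-1,0,0,0,0.6],[0,0,-1,0,0,0,0.6]]]'; python3 -m handwheel '[[[0,-1,-0.3,0,0,0,0.6],[0.5,-1,0,0,0,0,0.6],[1,-1,0,0,0,0,0.6],[1,-1,0,0,0,0,0.6],[1,-1,0,0,0,0,0.6],[1,-1,0,0,0,0,0.6],[0,-1,0,0,0,0,0.6],[0,-1,0,0,0,0,0.6],[0,-1,0,0,0,0,0.6],[0,-1,0,0,0,0,0.6],[0,0,0,0,0,0,0.6],[0,0,0,0,0,0,0.6]]]'; python3 - <<'E'
from h import *
s=snap('top','top4');t=snap('scene','scene4')
a=np.hstack([cv2.resize(s['frame'][170:230,245:315,::-1],None,fx=5,fy=5),cv2.resize(t['frame'][130:200,310:380,::-1],None,fx=6,fy=6)[60:360]])
cv2.imwrite('pics/end.png',a)
for n,q,w in(('top',s,(247,183,60,32)),('scene',t,(322,138,46,68))):
    P=cloud(q); x,y,W,H=w; m=np.zeros((400,640),bool); m[y:y+H,x:x+W]=1
    m&=(P[...,2]>70)&(P[...,2]<100)&(q['frame'].max(2)<70); print(n,m.sum(),np.median(P[m],0), np.percentile(P[m][:,2],[50,75,90]))
E
```

```text
time_s: 17.7
ee_pos: [561.6, 148.4, 203.3]
tcp_rot: [0.025, 3.141, 0.0]
ft_force: [1.0, 0.5, -0.0]
finger_gap: 52.8
grasp_force: 0.0
time_s: 18.9
ee_pos: [421.8, -149.5, 210.7]
tcp_rot: [0.028, 3.141, 0.001]
ft_force: [-0.4, -0.4, -0.4]
finger_gap: 52.8
grasp_force: 0.0
top 75 [558.85357189 147.56567261  81.31765974] [81.31765974 83.52364593 86.12409328]
scene 86 [559.43837038 142.28503152  79.06618157] [79.06618157 81.45704963 84.25826255]
```

View pics/end.png

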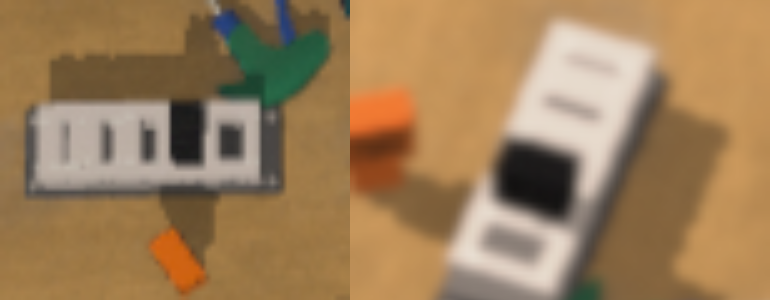

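The end picture shows the cap flat on the deck at slot 4 (left crop (187,132), right crop (538,180)). Its top is at about 81 mm, which is fully home, with slots 1–3 and 5 open. Handing in.

```bash
python3 -c "
from workcell import arm
print(arm.hand_in())"
```

```text
the job is handed in; nothing more can be done
None
```

The front adaptor is in slot 4 (15.6 mm), upright with its cap on the deck; feeling slot 5's walls gave a tongue of about 14 mm, so slot 3 was too tight, the hardest press on the rack was about 10 N, and the job was handed in at about 19 s.

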